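# Close up the rattan organiser on the media cabinet

## Task

Close up the little rattan organiser by pushing only: push both of its drawers fully home and slide its top cover fully shut over the remote, in any order. Do not pick anything up; leave the remote lying in its compartment, leave everything else on the cabinet where it stands, and finish clear of everything.

Things in the scene. Friction and masses are not known exactly. Their poses are not given: they have to be found in the camera images.
- organiser: Dark wood organiser, fixed, 180 mm deep (x), 300 wide (y), 75 high without its cover. Origin: centre of its underside, on the cabinet top. Its x points from front to back (roughly away from the robot), y to its left as the robot sees it, z up. Two drawers side by side in its front (-x). Top: left (+y) half a flat deck at 75 mm height, right half an open compartment, floor at 50 mm.
- drawer_left (a joint): How far the left drawer (+y side) stands out towards -x of the organiser, in m: 0 is fully home against its stop, 0.09 fully out. Starts 0.03 to 0.07. Stays where it is left; about 1.5 N moves it slowly.
- drawer_right (a joint): The same for the right drawer (-y side).
- drawer_left_front (a point): Centre of the outer face of the left drawer's flat light-wood and cane front, without handle: 147 mm wide, 42 high (6 to 48 mm above the cabinet top, centre at 27), 12 thick. Moves with the drawer; when home it lies 102 mm to -x and 75 mm to +y of the organiser's origin. Axes as the organiser's. A fixed cork-topped insert fills the drawer to 6 mm below the front's top edge.
- drawer_right_front (a point): The same for the right drawer, 75 mm to the -y side.
- cover (a joint): How far the top cover is slid open, in m, along the organiser's +y (over the left deck): 0 is fully shut over the compartment, against its stop, 0.14 fully open. Starts 0.06 to 0.12. Stays where it is left; about 1.5 N moves it slowly.
- cover_edge (a point): Centre of the upright +y edge face of the sliding cover, the face to push towards -y. The cover is a light-wood and cane slab, 180 mm along x, 150 along y (from this face to -y), 20 thick: it spans 76 to 96 mm above the cabinet top, this point at 86, and rides 1 mm above the deck. The point moves with it; when shut it lies right above the organiser's origin. Axes as the organiser's.
- remote: Loose black remote, 130 mm along its x, 42 mm along its y, 16 mm thick, lying in the organiser's compartment under the cover's path; its underside starts 50 mm above the cabinet top, so its top is 9 mm below the compartment's rim. Origin: centre of its underside. To be left lying there.
- candy_jar: Clear jar of sweets with a metal lid, 84 mm across, 117 mm high; loose, leave it. Origin: centre of its underside.
- desk_bell: Chrome desk bell on a black base, 84 mm across, 58 mm high; loose, leave it. Origin: centre of its underside.
- key_holder: Green silicone key dish, 90 x 70 mm, 25 mm high, with a key in it; loose, leave it. Origin: centre of its underside.
- succulent: Small succulent in a white pot, 76 mm across, about 83 mm high; loose, leave it. Origin: centre of its underside.
- coasters: Stack of four round coasters, 90 mm across, 24 mm high, between robot and organiser to the right; loose, leave it. Origin: centre of its underside.
Things that resemble listed ones, but are neither listed nor needed, are in the scene too. What is meant by the remote is not turquoise or yellow, and is the smaller of those in its own colour.

How it is judged:
By the outcome, as a careful person would: the job done as asked, in the order asked, and still so for the second after the job is handed in, with the robot touching nothing.
It also fails if it takes over 51 s, if anything falls off the work surface, if the arm or the gripper's body presses on something with over 40 N, if the wrist force passes 120 N, or if a joint passes its speed limit or range.

## Robot

A 6-joint arm with a two-finger parallel gripper is mounted at the origin on the work surface. World frame = base frame: x ahead of the robot, y to its left, z up, the work surface at z = 0. Lengths are in m, angles in rad, forces in N, time in s.
With the tool pointing down it reaches from about 0.35 to 0.85 m from the base axis. Payload 8.1 kg.
Tool frame: the origin (TCP) lies on the centre line of the jaws, within the pads' length; the fingertips stand robot.tip_extent ahead of it and the grasp point (between the pads) lies 11 mm behind it (robot.tip_extent is the distance from the TCP to the fingertips, in m); y points along the fingers, z is the direction in which the jaws open and shut, and the axes are right-handed (so a half turn about y gives the same grasp; the last joint's range is limited). The gripper opens to 93 mm and grips with 3 to 60 N. Pads are 15 mm wide; open, the fingers measure 128 mm over their backs; the gripper's body (75 mm by 188 mm) begins 65 mm behind the grasp point.
Start: joints at [-1.354, 0.13, 1.488, -0, 1.523, -0.085], TCP at [0.178, -0.573, 0.227] pointing down, gripper open.
Joint ranges: [-2.96, 2.96], [-0.89, 2.26], [0.02, 2.5], [-1.34, 4.48], [0, 2.73], [-2.66, 2.66]. Speed limits (rad/s): [2.39, 2.39, 2.79, 3.14, 3.14, 3.14].

## Interface

Orientations are given as a rotation vector (axis times angle).
In Python, from plant import monitor, optics, robot gives the robot as it stands.
- The arm moves only by the shell command python3 -m inch 'ROWS' [OPENING] [FORCE]. ROWS is JSON, a list that holds one entry, the list of rows, each a list of 6 numbers: the shift along the tool's x, y, z in mm, then the turn, a rotation vector about the tool's x, y, z in rad. A call has 1 to 8 rows; each row shifts and turns the commanded pose from where the row before left it, along the tool's axes as they then stand; what a row does not reach is not made up. A row lasts 1/8 s, in which the tool goes at most 62.5 mm and 10.7 degrees, less where a joint would pass 70% of its speed; a pose out of reach is approached as far as the arm can. A call is refused whole if a number of a shift passes 62.5 or a number of a turn 0.188, either way. A call with a gripper value outside its range is refused whole. OPENING is the finger opening in mm, from 0 to 93, set as the call begins (- or left out, the last holds). The fingers move at their own pace and stop on an object; FORCE is the grip in N (left out, the last holds). Time passes only in rows, so rows that do not move let the fingers close. It gives the time, the measured TCP pose, the force and the opening at its end, in the units of the state.
- monitor.read_state(): the state, without advancing time (a new reading comes with each control period).
- optics.read_camera(name): name is "scene" or "side" or "wrist"; returns a dict with "image" (420x560x3 uint8, blue, green, red), "fx", "fy", "cx", "cy" (pixels), "rvec" (rotation vector, rad) and "tvec" (3), from world to camera coordinates, as OpenCV has them. Camera axes: x right, y down, z forward; pixel columns grow to the right and rows downward; lengths in m; the calibration is good to about 2 mm. A picture is of the moment at which its call begins. There is no depth.
- robot.close_job(): hands the job in, once; it reports no verdict.
The state is a dict: "t": time; "q": joint angles; "dq": joint speeds; "joint_torque": joint torques, N m; "tool_pos": TCP position; "orientation": TCP orientation; "force": force on the tool from outside, world axes, zero at the start; "wrist_torque": the same for the moment, N m; "opening": finger opening in m.
Only numpy, scipy, OpenCV 4.12 (cv2) and the standard library are available. Lean on these libraries where they do the work, as an engineer would, in place of code of your own. Each camera call takes 0.05 s, during which the arm holds its last target.

## Working session

There is one attempt and no reset: what is moved stays moved. The work goes in short steps, Python scripts to look and compute and a shell command to move; the robot and the scene stay as the last step left them, time stands still between calls to the robot, and variables do not carry over. Pictures are saved under pics/ and viewed, and the job is handed in when it is done.

```bash
ls; mkdir -p pics; python3 - <<'E'
from plant import monitor, optics, robot
import cv2,numpy as np
s=monitor.read_state(); print({k:np.round(v,3) for k,v in s.items()}, robot.tip_extent)
for n in ["scene","side","wrist"]:
    c=optics.read_camera(n); cv2.imwrite(f"pics/{n}0.png",c["image"])
    R=cv2.Rodrigues(np.array(c["rvec"]))[0]; print(n,c["fx"],c["fy"],c["cx"],c["cy"],"pos",-R.T@np.array(c["tvec"]).ravel(),"fwd",R[2])
E
```

```text
pics
{'t': np.float64(0.0), 'q': array([-1.354,  0.131,  1.489,  0.   ,  1.523, -0.085]), 'dq': array([ 0.001,  0.002,  0.001, -0.001,  0.001,  0.   ]), 'joint_torque': array([ 2.0000e-03, -5.5984e+01, -4.9175e+01,  7.7000e-02,  3.5000e-02,
       -0.0000e+00]), 'tool_pos': array([ 0.178, -0.572,  0.226]), 'orientation': array([-0.313,  2.061, -2.057]), 'force': array([ 0.307, -0.141,  0.478]), 'wrist_torque': array([-0.006, -0.001,  0.041]), 'opening': np.float64(0.093)} 0.008
scene 467.67975184440513 467.67975184440513 280.1270350901256 216.55254328707943 pos [1.58917967 0.04241278 1.05083998] fwd [-0.73317317 -0.03228522 -0.67927518]
side 446.0771577385563 446.0771577385563 279.16609287647026 212.1980094640863 pos [0.18024412 0.95446884 0.77671291] fwd [ 0.25665562 -0.78934299 -0.5577325 ]
wrist 305.38123792674844 305.38123792674844 275.59814030470363 211.8447384168133 pos [ 0.24397064 -0.55120567  0.3846026 ] fwd [-0.24126224 -0.07484163 -0.96756977]
```

View pics/scene0.png

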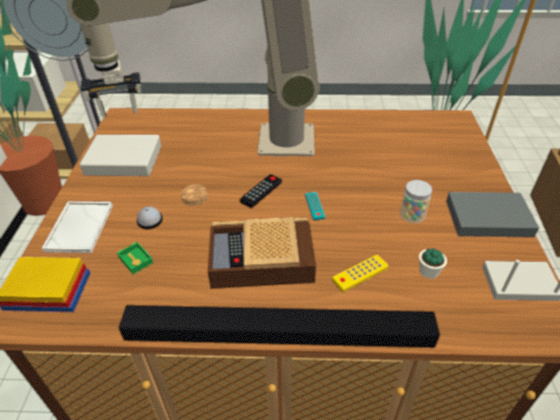

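View pics/side0.png

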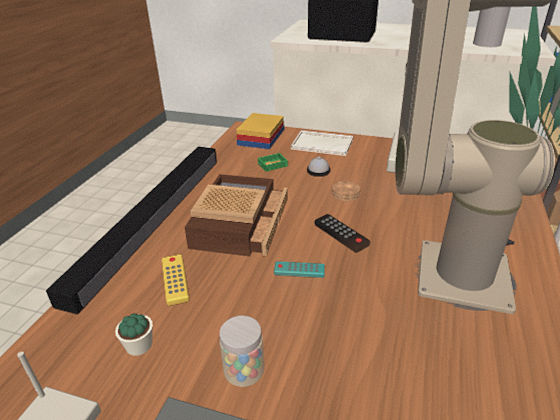

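View pics/wrist0.png

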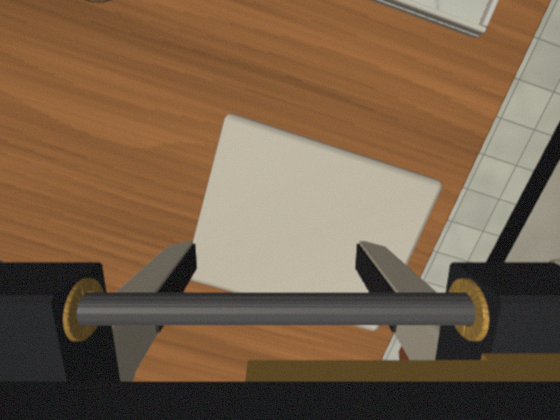

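```bash
python3 - <<'E'
import cv2
a=cv2.imread("pics/scene0.png")[160:310,180:420]; cv2.imwrite("pics/sc_z.png",cv2.resize(a,None,fx=3.33,fy=3.33,interpolation=cv2.INTER_CUBIC))
a=cv2.imread("pics/side0.png")[160:290,170:380]; cv2.imwrite("pics/si_z.png",cv2.resize(a,None,fx=3.8,fy=3.8,interpolation=cv2.INTER_CUBIC))
E
```

```text
(no output)
```

View pics/sc_z.png

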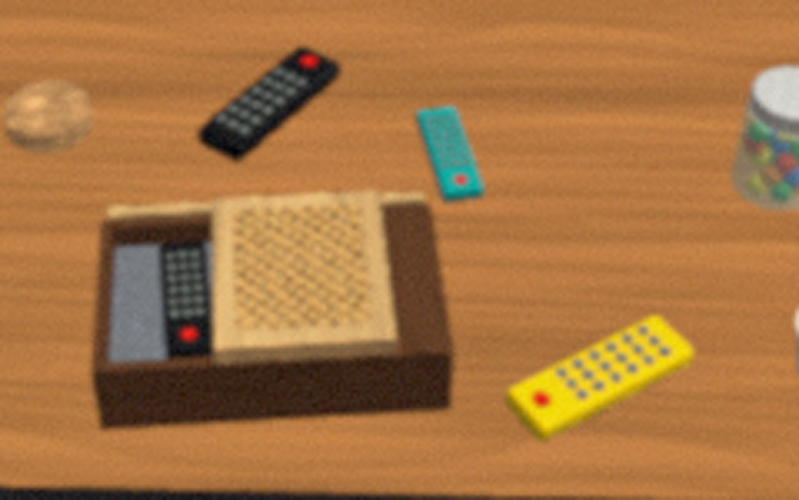

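View pics/si_z.png

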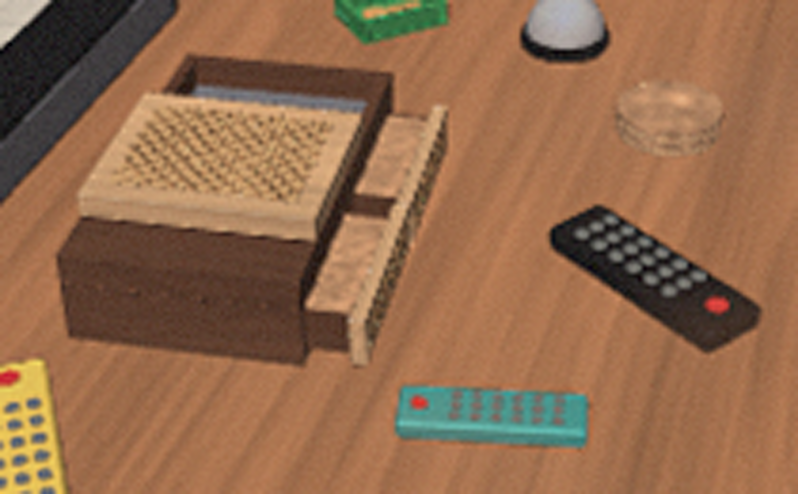

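```bash
cat > h.py <<'E'
from plant import monitor, optics, robot
import cv2,numpy as np
def ray(c,u,v,z):
    R=cv2.Rodrigues(np.array(c["rvec"]))[0]; o=-R.T@np.array(c["tvec"]).ravel()
    p=cv2.undistortPoints(np.array([[[u,v]]],float),np.array([[c["fx"],0,c["cx"]],[0,c["fy"],c["cy"]],[0,0,1]]),None)[0,0]
    d=R.T@np.array([p[0],p[1],1]); return o+d*(z-o[2])/d[2]
E
python3 - <<'E'
from h import *
np.set_printoptions(precision=4,suppress=True)
c=optics.read_camera("scene"); f=lambda u,v,z:ray(c,180+u/3.33,160+v/3.33,z)
for n,u,v,z in [("BL",450,355,.075),("BR",95,368,.075),("FL",430,203,.075),("FR",106,215,.075),("BLb",447,407,0),("BRb",103,427,0),
 ("cov FL",380,192,.096),("cov BL",397,342,.096),("cov FR",218,200,.096),("cov BR",214,352,.096),("dr strip R",107,207,.048),("dr strip L",425,193,.048),
 ("bl remote",205,140,.02),("bl rem far",305,48,.02),("turq near",455,108,.015),("turq far", 480,195,.015),("coaster",48,115,.02)]: print(n,f(u,v,z))
d=optics.read_camera("side"); f=lambda u,v,z:ray(d,170+u/3.8,160+v/3.8,z)
print("side")
for n,u,v,z in [("BL",62,255,.075),("FL",308,240,.075),("FLb",305,362,0),("BLb",70,337,0),("cov BL",80,198,.096),("cov FL",317,218,.096),("cov BR",146,95,.096),("cov FR",362,113,.096),("dr L out top",368,310,.048),("drL bottom",360,365,.006),("drR top",447,108,.048),
 ("turq",400,395,.015),("turq2",586,400,.015),("bl",552,240,.02),("bl",710,350,0)]: print(n,f(u,v,z))
E
```

```text
BL [0.7365 0.099  0.075 ]
BR [ 0.7572 -0.1928  0.075 ]
FL [0.5538 0.0848 0.075 ]
FR [ 0.5757 -0.2093  0.075 ]
BLb [0.7302 0.0995 0.    ]
BRb [ 0.7589 -0.1944  0.    ]
cov FL [0.5626 0.0391 0.096 ]
cov BL [0.7418 0.0549 0.096 ]
cov FR [ 0.5761 -0.1059  0.096 ]
cov BR [ 0.756  -0.0934  0.096 ]
dr strip R [ 0.5368 -0.2168  0.048 ]
dr strip L [0.5115 0.0814 0.048 ]
bl remote [ 0.4074 -0.1386  0.02  ]
bl rem far [ 0.2542 -0.0446  0.02  ]
turq near [0.3462 0.115  0.015 ]
turq far [0.4778 0.1361 0.015 ]
coaster [ 0.3714 -0.3043  0.02  ]
side
BL [0.7227 0.0997 0.075 ]
FL [0.5608 0.0337 0.075 ]
FLb [0.5505 0.0785 0.    ]
BLb [0.727  0.1001 0.    ]
cov BL [0.7267 0.0578 0.096 ]
cov FL [0.5527 0.0341 0.096 ]
cov BR [ 0.7432 -0.0904  0.096 ]
cov FR [ 0.5687 -0.1113  0.096 ]
dr L out top [0.5051 0.0664 0.048 ]
drL bottom [0.5088 0.0774 0.006 ]
drR top [ 0.5303 -0.2136  0.048 ]
turq [0.4681 0.1104 0.015 ]
turq2 [0.3445 0.0796 0.015 ]
bl [ 0.4097 -0.0909  0.02  ]
bl [ 0.2741 -0.0165  0.    ]
```

```bash
python3 - <<'E'
from h import *
np.set_printoptions(precision=4,suppress=True)
s=monitor.read_state(); R=cv2.Rodrigues(np.array(s["orientation"]))[0]; print(R)
# goal: yaw .09, tool down: choose y=-z
yaw=.09
x=np.array([np.cos(yaw),np.sin(yaw),0]); y=np.array([0,0,-1.]); 
for sg in (1,-1):
    G=np.stack([sg*x,y,np.cross(sg*x,y)],1); print(cv2.Rodrigues(R.T@G)[0].ravel())
d=np.array([.44,-.15,.20])-np.array(s["tool_pos"]); print(R.T@d*1000)
E
```

```text
[[-0.9548 -0.0002  0.2972]
 [-0.2972  0.0008 -0.9548]
 [-0.     -1.     -0.0008]]
[ 0.0001 -2.9298 -0.0012]
[0.0008 0.2118 0.0001]
[-375.5035   26.4476 -325.7295]
```

```bash
python3 -m inch '[[[0,0,0,0,0.106,0],[0,0,0,0,0.106,0],[-33,0,-44,0,0,0],[-33,0,-44,0,0,0],[-33,0,-44,0,0,0],[-33,0,-44,0,0,0],[-33,0,-44,0,0,0],[-33,0,-44,0,0,0]]]' 0
```

```text
t: 1.25
tool_pos: [0.3525, -0.2906, 0.2267]
orientation: [-0.097, 2.175, -2.176]
force: [0.6, 0.1, -0.0]
opening: 0.0173
```

```bash
python3 -m inch '[[[-33,0,-44,0,0,0],[-33,0,-44,0,0,0],[-33,27,-44,0,0,0],[0,0,0,0,0,0.175],[0,0,0,0,0,0.175],[0,0,0,0,0,0.175],[0,0,0,0,0,0.175],[0,0,0,0,0,0]]]'; python3 - <<'E'
from h import *
cv2.imwrite("pics/w1.png",optics.read_camera("wrist")["image"]);cv2.imwrite("pics/s1.png",optics.read_camera("side")["image"])
s=monitor.read_state(); print(cv2.Rodrigues(np.array(s["orientation"]))[0],s["q"])
E
```

```text
t: 2.25
tool_pos: [0.4385, -0.1541, 0.1931]
orientation: [0.573, 1.83, -1.756]
force: [0.0, 0.8, -0.2]
opening: 0.0004
[[-7.63901299e-01  6.39168633e-01  8.89846241e-02]
 [-6.78366500e-02  5.75921550e-02 -9.96032797e-01]
 [-6.41757738e-01 -7.66907166e-01 -6.35663174e-04]] [-0.90136434 -0.89238707  2.47207349  0.61277159  1.20438023  0.46076107]
```

View pics/w1.png

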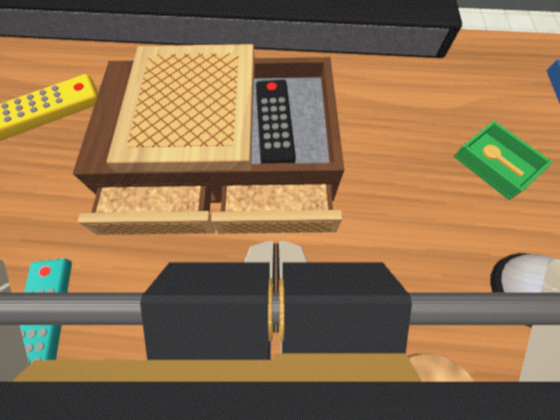

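View pics/s1.png

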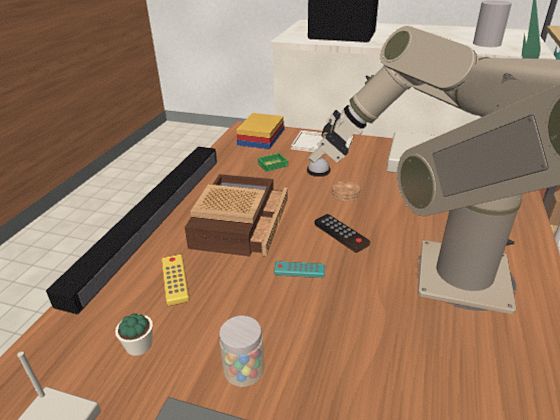

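```bash
python3 -m inch '[[[-12,10,0,0,0,-0.1],[-13,9,0,0,0,-0.1],[0,0,0,0,0,0]]]'; python3 - <<'E'
from h import *
np.set_printoptions(precision=4,suppress=True)
s=monitor.read_state(); R=cv2.Rodrigues(np.array(s["orientation"]))[0]; print(R,s["q"])
for d in ([0,0,.030],): pass
# to (x',y') targets
xp=np.array([.996,.09,0]); yp=np.array([-.09,.996,0]); o=np.array([.652,-.055,0])
p=np.array(s["tool_pos"]); print("org frame",(p-o)@xp,(p-o)@yp,p[2])
g=o+xp*(-.175)+yp*(-.075)+np.array([0,0,.031]); print("to pre",R.T@(g-p)*1000); print("fwd 10mm x'",R.T@xp*10)
E
```

```text
t: 2.72
tool_pos: [0.4761, -0.1504, 0.2033]
orientation: [0.393, 1.926, -1.883]
force: [-0.4, 1.7, -0.6]
opening: 0.0006
[[-0.8733  0.4774  0.097 ]
 [-0.0864  0.0442 -0.9953]
 [-0.4794 -0.8776  0.0027]] [-0.6574 -0.6039  2.2342  0.3649  1.1566  0.7276]
org frame -0.1837424887336518 -0.0791843734885029 0.20327719835511518
to pre [ 74.9102 155.3721  -4.5712]
fwd 10mm x' [-8.776   4.7947  0.0706]
```

```bash
python3 -m inch '[[[18,38,-1,0,0,0],[19,39,-1,0,0,0],[19,39,-1,0,0,0],[19,39,-1,0,0,0],[0,0,0,0,0,0]]]'; python3 - <<'E'
from h import *
np.set_printoptions(precision=4,suppress=True)
cv2.imwrite("pics/w2.png",optics.read_camera("wrist")["image"]);cv2.imwrite("pics/s2.png",cv2.resize(optics.read_camera("side")["image"][120:300,150:400],None,fx=3,fy=3))
s=monitor.read_state(); print(s["q"],s["force"])
E
```

```text
t: 3.35
tool_pos: [0.4788, -0.1442, 0.025]
orientation: [0.394, 1.937, -1.883]
force: [-0.8, 0.8, 1.0]
opening: 0.0004
[-0.6393 -0.3237  2.3836  0.4862  0.7567  0.5368] [0.6229 0.9499 1.0266]
```

View pics/w2.png

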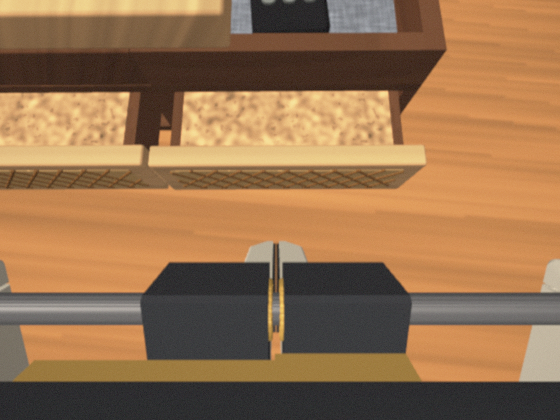

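View pics/s2.png

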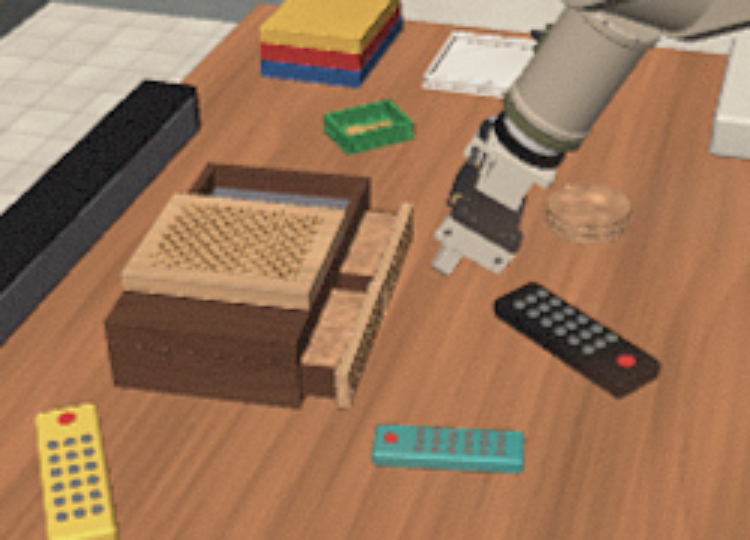

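```bash
python3 -m inch '[[[-10,0,0,0,0,0],[-9,5,0,0,0,0],[-9,5,0,0,0,0],[-4.4,2.4,0,0,0,0],[-4.4,2.4,0,0,0,0],[-4.4,2.4,0,0,0,0],[-4.4,2.4,0,0,0,0]]]'
```

```text
t: 4.32
tool_pos: [0.5296, -0.1415, 0.0314]
orientation: [0.398, 1.933, -1.884]
force: [-1.3, 0.1, 1.7]
opening: 0.0008
```

```bash
python3 -m inch '[[[-3.5,1.9,0,0,0,0],[-3.5,1.9,0,0,0,0],[0,0,0,0,0,0]]]'; python3 - <<'E'
from h import *
cv2.imwrite("pics/w3.png",optics.read_camera("wrist")["image"])
E
```

```text
t: 4.7
tool_pos: [0.5378, -0.1409, 0.0317]
orientation: [0.399, 1.932, -1.884]
force: [0.4, 0.1, -0.2]
opening: 0.0003
```

View pics/w3.png

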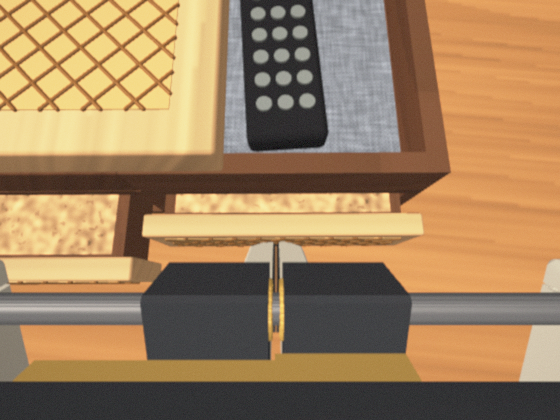

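```bash
python3 -m inch '[[[-3.5,1.9,0,0,0,0],[-3.5,1.9,0,0,0,0],[-1.8,0.9,0,0,0,0],[0,0,0,0,0,0]]]'
```

```text
t: 5.25
tool_pos: [0.5477, -0.1401, 0.0319]
orientation: [0.399, 1.932, -1.884]
force: [-0.7, 0.7, -0.6]
opening: 0.0005
```

```bash
python3 -m inch '[[[-2.6,1.4,0,0,0,0],[-2.6,1.4,0,0,0,0],[0,0,0,0,0,0]]]'
```

```text
t: 5.62
tool_pos: [0.5511, -0.1396, 0.0307]
orientation: [0.393, 1.935, -1.886]
force: [-31.4, -3.9, 20.3]
opening: 0.0001
```

```bash
python3 -m inch '[[[-2.6,1.4,0,0,0,0],[0,0,0,0,0,0]]]';  python3 - <<'E'
from h import *
cv2.imwrite("pics/w4.png",optics.read_camera("wrist")["image"])
E
```

```text
t: 5.88
tool_pos: [0.5517, -0.1394, 0.0298]
orientation: [0.388, 1.938, -1.887]
force: [-64.2, -6.2, 43.4]
opening: 0.0004
```

View pics/w4.png

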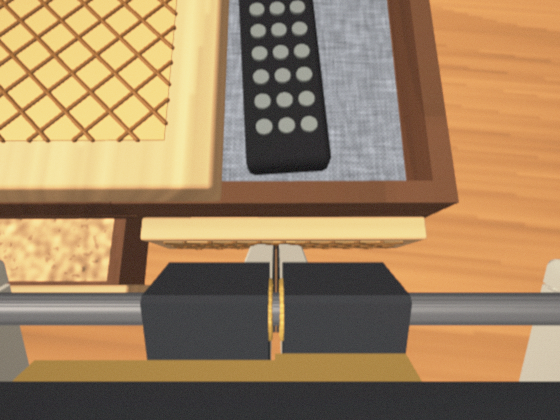

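```bash
python3 -m inch '[[[17.5,-9.6,0,0,0,0],[17.5,-9.6,0,0,0,0],[17.5,-9.6,0,0,0,0],[0,0,-50,0,0,0],[0,0,-50,0,0,0],[0,0,-50,0,0,0],[0,0,0,0,0,0]]]';  python3 - <<'E'
from h import *
np.set_printoptions(precision=4,suppress=True)
cv2.imwrite("pics/w5.png",optics.read_camera("wrist")["image"])
s=monitor.read_state(); R=cv2.Rodrigues(np.array(s["orientation"]))[0]; print(R,s["q"])
xp=np.array([.996,.09,0]); yp=np.array([-.09,.996,0]); o=np.array([.652,-.055,0])
p=np.array(s["tool_pos"]); print("org frame",(p-o)@xp,(p-o)@yp,p[2]); print(R.T@xp*10)
E
```

```text
t: 6.8
tool_pos: [0.4827, 0.0083, 0.0325]
orientation: [0.393, 1.931, -1.88]
force: [0.7, -0.3, -0.1]
opening: 0.0003
[[-0.8738  0.4767  0.0961]
 [-0.0837  0.0473 -0.9954]
 [-0.4791 -0.8778 -0.0014]] [-0.2028 -0.4928  2.4925  0.2299  0.6745  1.1263]
org frame -0.16253299260423532 0.07652876912391436 0.032804628568962185
[-8.7783  4.7906  0.0616]
```

View pics/w5.png

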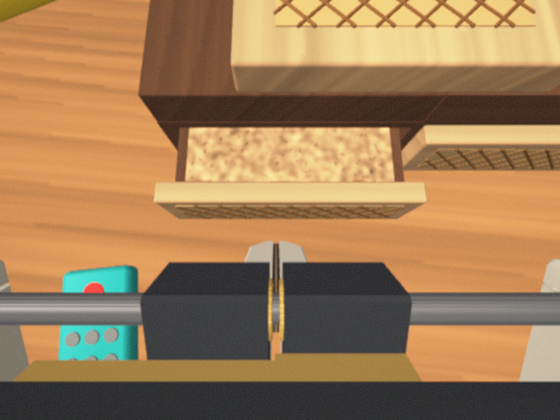

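```bash
python3 -m inch '[[[-8.8,4.8,0,0,0,0],[-5.3,2.9,0,0,0,0],[-5.3,2.9,0,0,0,0],[-5.3,2.9,0,0,0,0],[-5.3,2.9,0,0,0,0],[-5.3,2.9,0,0,0,0],[-4.4,2.4,0,0,0,0],[0,0,0,0,0,0]]]'
```

```text
t: 7.85
tool_pos: [0.5284, 0.009, 0.0324]
orientation: [0.399, 1.932, -1.884]
force: [-1.0, -1.6, 0.3]
opening: 0.0006
```

```bash
python3 -m inch '[[[-3.5,1.9,0,0,0,0],[-3.5,1.9,0,0,0,0],[-1.8,0.9,0,0,0,0],[0,0,0,0,0,0]]]'
```

```text
t: 8.35
tool_pos: [0.5362, 0.0099, 0.0311]
orientation: [0.394, 1.935, -1.886]
force: [-19.2, -3.2, 13.1]
opening: 0.0007
```

```bash
python3 -m inch '[[[-2.2,1.2,0,0,0,0],[0,0,0,0,0,0]]]';  python3 - <<'E'
from h import *
cv2.imwrite("pics/w6.png",optics.read_camera("wrist")["image"])
E
```

```text
t: 8.6
tool_pos: [0.5367, 0.0103, 0.0297]
orientation: [0.389, 1.938, -1.888]
force: [-35.9, -5.0, 24.6]
opening: 0.001
```

View pics/w6.png

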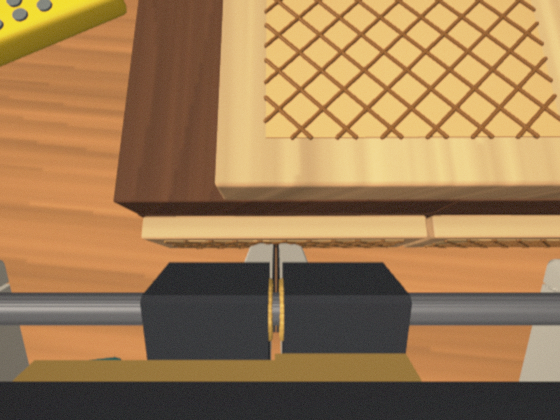

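```bash
python3 -m inch '[[[13,-7,0,0,0,0],[13,-7,0,0,0,0],[-24,-44,0,0,0,0],[-24,-44,0,0,0,0],[-24,-44,0,0,0,0],[0,0,0,0,0,-0.167],[0,0,0,0,0,-0.167],[0,0,0,0,0,-0.167]]]';  python3 - <<'E'
from h import *
np.set_printoptions(precision=4,suppress=True)
c=optics.read_camera("wrist")
cv2.imwrite("pics/w7.png",c["image"]);cv2.imwrite("pics/sc7.png",optics.read_camera("scene")["image"])
s=monitor.read_state(); R=cv2.Rodrigues(np.array(s["orientation"]))[0]; print(s["tool_pos"],R,s["q"])
E
```

```text
t: 9.65
tool_pos: [0.5126, 0.0069, 0.1846]
orientation: [-0.103, 2.177, -2.176]
force: [0.2, -0.4, -0.2]
opening: 0.0003
[0.5123 0.0072 0.1792] [[-0.9957 -0.0121  0.0918]
 [-0.0919  0.0019 -0.9958]
 [ 0.0119 -0.9999 -0.003 ]] [-0.0866 -0.0684  1.7783  0.0009  1.4439  1.3921]
```

View pics/w7.png

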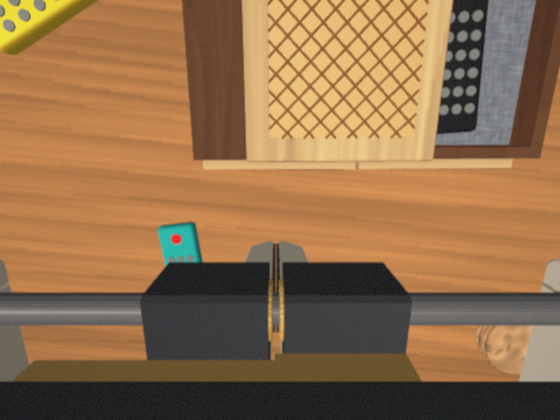

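View pics/sc7.png

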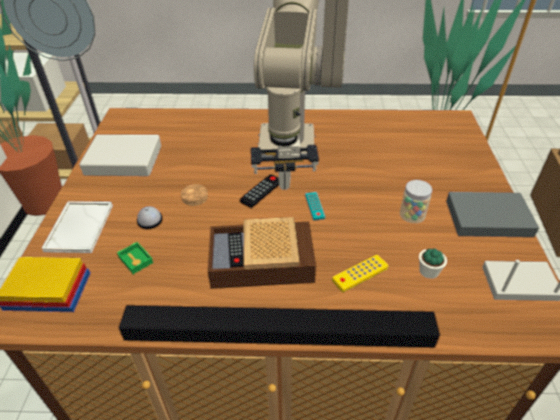

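```bash
python3 - <<'E'
from h import *
np.set_printoptions(precision=4,suppress=True)
c=optics.read_camera("wrist")
for n,u,v,z in [("orgFL",193,160,.075),("orgFR",539,158,.075),("covFL",246,160,.096),("covFL2",244,20,.096),("covFR",436,160,.096),("drL",204,169,.048),("drR",512,167,.048),("mid",357,168,.048)]: print(n,ray(c,u,v,z))
s=monitor.read_state(); R=cv2.Rodrigues(np.array(s["orientation"]))[0]
p=np.array(s["tool_pos"]);print(p)
xp=np.array([.9952,.098,0]); yp=np.array([-.098,.9952,0]); o=np.array([.655,-.057,0])
g=o+yp*.158; g[2]=.15; print(g,R.T@(g-p)*1000)
E
```

```text
orgFL [0.5502 0.0821 0.075 ]
orgFR [ 0.5792 -0.2101  0.075 ]
covFL [0.5567 0.0353 0.096 ]
covFL2 [0.6533 0.0432 0.096 ]
covFR [ 0.5705 -0.1126  0.096 ]
drL [0.5394 0.0786 0.048 ]
drR [ 0.5683 -0.2106  0.048 ]
mid [ 0.5538 -0.0653  0.048 ]
[0.512  0.0073 0.18  ]
[0.6395 0.1002 0.15  ] [-135.7691   29.3904  -80.7128]
```

```bash
python3 -m inch '[[[-45,0,-27,0,0,0.012],[-45,0,-27,0,0,0],[-46,30,-27,0,0,0],[0,30,0,0,0,0],[0,30,0,0,0,0],[0,0,0,0,0,0],[0,0,0,0,0,0]]]';  python3 - <<'E'
from h import *
np.set_printoptions(precision=4,suppress=True)
cv2.imwrite("pics/w8.png",optics.read_camera("wrist")["image"]);cv2.imwrite("pics/s8.png",cv2.resize(optics.read_camera("side")["image"][120:300,150:400],None,fx=3,fy=3))
s=monitor.read_state(); R=cv2.Rodrigues(np.array(s["orientation"]))[0]; print(s["tool_pos"],R,s["q"])
E
```

```text
t: 10.68
tool_pos: [0.6408, 0.1002, 0.0962]
orientation: [-0.084, 2.171, -2.165]
force: [-0.3, 0.2, 0.6]
opening: 0.0001
[0.6415 0.1002 0.0966] [[-0.9957  0.0141  0.0911]
 [-0.091   0.0033 -0.9958]
 [-0.0143 -0.9999 -0.002 ]] [0.0747 0.338  1.4899 0.0023 1.2994 1.5538]
```

View pics/w8.png

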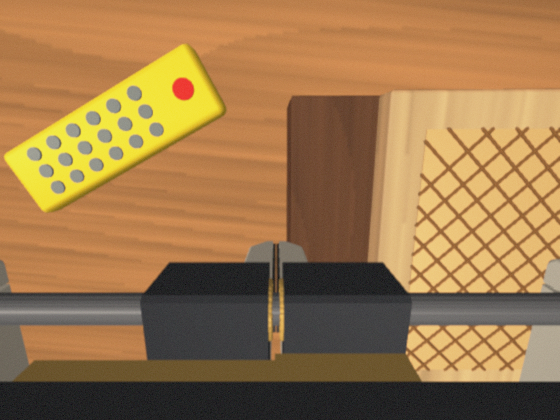

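View pics/s8.png

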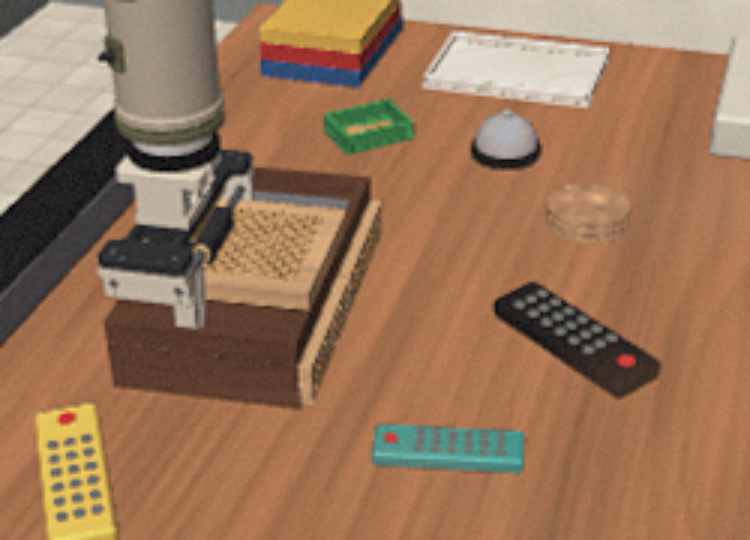

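```bash
python3 -m inch '[[[0,7,0,0,0,-0.014],[0,0,15,0,0,0],[0,0,12,0,0,0],[0,0,6,0,0,0],[0,0,6,0,0,0],[0,0,6,0,0,0],[0,0,6,0,0,0],[0,0,0,0,0,0]]]';  python3 - <<'E'
from h import *
cv2.imwrite("pics/w9.png",optics.read_camera("wrist")["image"])
E
```

```text
t: 11.78
tool_pos: [0.6449, 0.0491, 0.0864]
orientation: [-0.104, 2.179, -2.175]
force: [0.1, 0.3, -0.1]
opening: 0.0004
```

View pics/w9.png

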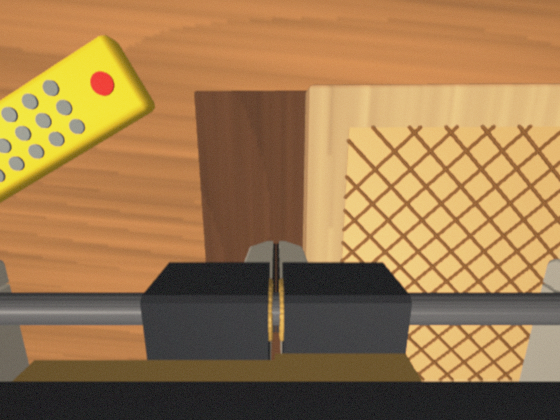

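```bash
python3 -m inch '[[[0,-2,6,0,0,0],[0,0,8,0,0,0],[0,0,8,0,0,0],[0,0,8,0,0,0],[0,0,8,0,0,0],[0,0,8,0,0,0],[0,0,8,0,0,0],[0,0,0,0,0,0]]]';  python3 - <<'E'
from h import *
cv2.imwrite("pics/w10.png",optics.read_camera("wrist")["image"])
cv2.imwrite("pics/sc10.png",cv2.resize(optics.read_camera("scene")["image"][120:310,150:420],None,fx=2.9,fy=2.9))
E
```

```text
t: 12.82
tool_pos: [0.6499, -0.0053, 0.0883]
orientation: [-0.103, 2.179, -2.176]
force: [-0.1, -0.6, 0.8]
opening: 0.0003
```

View pics/w10.png

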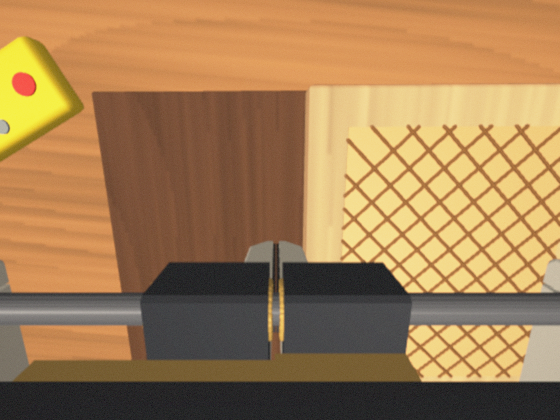

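View pics/sc10.png

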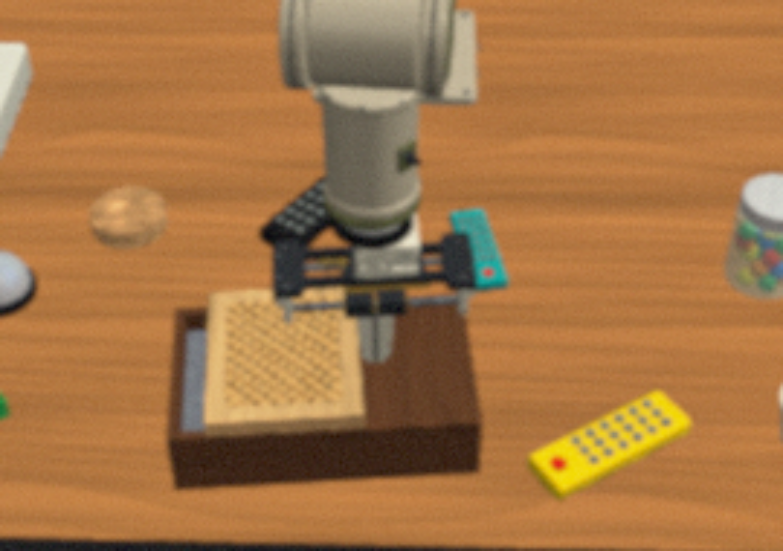

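```bash
python3 -m inch '[[[0,0,6,0,0,0],[0,0,6,0,0,0],[0,0,6,0,0,0],[0,0,6,0,0,0],[0,0,4,0,0,0],[0,0,0,0,0,0]]]'
```

```text
t: 13.68
tool_pos: [0.6523, -0.0328, 0.0882]
orientation: [-0.104, 2.179, -2.176]
force: [-0.7, -0.0, -0.3]
opening: 0.0005
```

```bash
python3 -m inch '[[[0,0,4,0,0,0],[0,0,4,0,0,0],[0,0,0,0,0,0]]]'
```

```text
t: 14.05
tool_pos: [0.6531, -0.0406, 0.0882]
orientation: [-0.104, 2.179, -2.175]
force: [-0.3, 0.1, 0.2]
opening: 0.0002
```

```bash
python3 -m inch '[[[0,0,3,0,0,0],[0,0,2,0,0,0],[0,0,0,0,0,0]]]'
```

```text
t: 14.42
tool_pos: [0.6534, -0.0433, 0.0882]
orientation: [-0.106, 2.181, -2.172]
force: [-1.7, 8.3, 1.9]
opening: 0.0001
```

```bash
python3 -m inch '[[[0,0,3,0,0,0],[0,0,0,0,0,0]]]'; python3 - <<'E'
from h import *
cv2.imwrite("pics/w11.png",optics.read_camera("wrist")["image"])
E
```

```text
t: 14.68
tool_pos: [0.6533, -0.0434, 0.0883]
orientation: [-0.108, 2.185, -2.167]
force: [-3.3, 18.6, 4.3]
opening: 0.0004
```

View pics/w11.png

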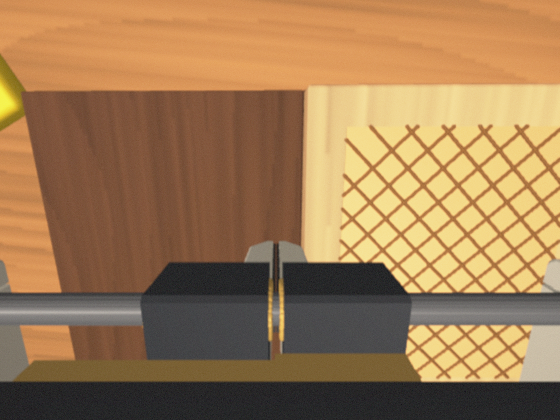

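```bash
python3 -m inch '[[[0,0,-15,0,0,0],[0,0,-15,0,0,0],[0,-45,0,0,0,0],[0,-45,0,0,0,0],[0,-45,0,0,0,0],[50,0,0,0,0,0],[50,0,0,0,0,0],[50,0,0,0,0,0]]]'; python3 -m inch '[[[50,0,0,0,0,0],[0,0,0,0,0,0],[0,0,0,0,0,0]]]'; python3 - <<'E'
from h import *
cv2.imwrite("pics/w12.png",optics.read_camera("wrist")["image"])
cv2.imwrite("pics/sc12.png",cv2.resize(optics.read_camera("scene")["image"][120:310,120:390],None,fx=2.9,fy=2.9))
cv2.imwrite("pics/s12.png",optics.read_camera("side")["image"])
s=monitor.read_state(); print(s["q"],s["force"])
E
```

```text
t: 15.72
tool_pos: [0.5009, -0.0321, 0.2239]
orientation: [-0.104, 2.178, -2.175]
force: [-0.1, -0.9, 1.0]
opening: 0.0003
t: 16.1
tool_pos: [0.4531, -0.0367, 0.2248]
orientation: [-0.102, 2.177, -2.175]
force: [-0.3, 0.5, 0.0]
opening: 0.0006
[-1.93820778e-01 -2.66706171e-01  1.87129800e+00  5.43966684e-04
  1.54151629e+00  1.28526038e+00] [ 0.35288753 -0.16772462  0.42394304]
```

View pics/w12.png

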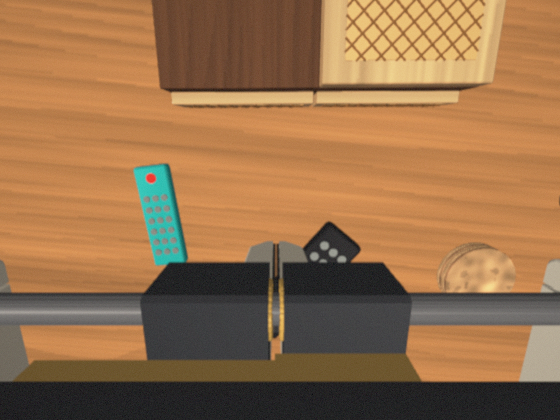

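View pics/sc12.png

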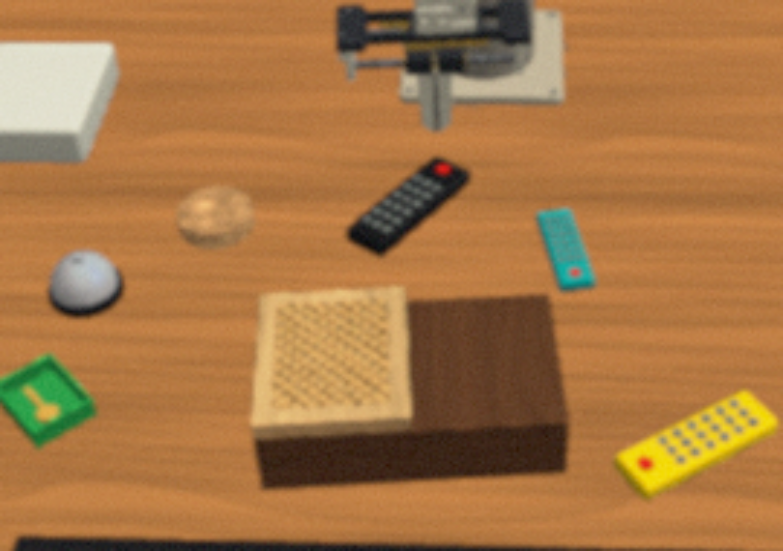

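View pics/s12.png

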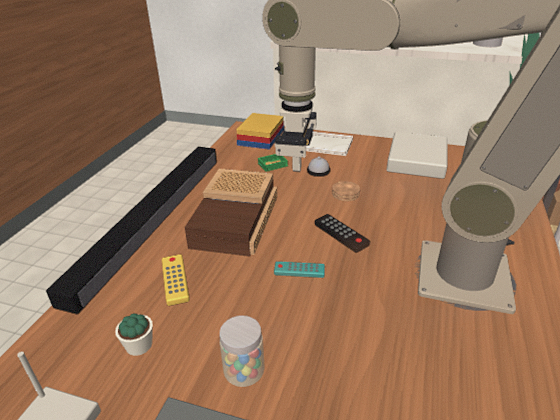

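```bash
python3 - <<'E'
from h import *
c=optics.read_camera("wrist")
o=np.array([.654,-.056,0]);xp=np.array([.9952,.098,0]); yp=np.array([-.098,.9952,0])
for n,u,v,z in [("cover edge",321,88,.096),("dr L",172,105,.048),("dr R",458,102,.048),("gap",314,104,.048)]:
    p=ray(c,u,v,z)-o; print(n,np.round([p@xp,p@yp],4))
robot.close_job()
E
```

```text
cover edge [-0.092  -0.0009]
dr L [-0.1016  0.1466]
dr R [-0.1003 -0.1499]
gap [-0.1015 -0.0008]
the job is handed in; nothing more can be done
```

The organiser is closed up. Pushing with closed fingers, I pushed the right drawer home, then the left, then slid the cover shut over the remote, and handed in at about 16 s. The robot gave no verdict.

- **Stops:** I pushed each part until it stopped moving under rising force. The peaks at the wrist were about 78 N for the right drawer, 44 N for the left and 19 N for the cover.
- **Final positions:** In the last wrist image the drawer fronts are about 100 to 102 mm in front of the organiser's centre; home is 102 mm. The cover edge is about 1 mm off its shut position. Both are within the measuring error.
- **Other items:** In the final pictures the other items look as they stood at the start. The gripper is well clear, at 0.22 m height. I did not check the remote under the closed cover, but nothing touched it.
- **Close to limits:**
  - While I was tilting the tool, joint 2 read -0.892 against its stated limit of -0.89. The limit is rounded, so I can't tell whether it was passed. I moved away at once.
  - Joint 3 later read 2.4925 against 2.5.
  - The right drawer was pushed harder than it needed. The force was on the fingertips, so the 40 N limit on the arm and gripper body should not apply.

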